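# Rack a comb end-down and shut the bail

### The job

Rack the loose harmonica comb for washing: stand it on end in the one free pocket of the white rack and press it gently past the pocket's spring until it sits fully home on the floor, like the two combs already there; then swing the steel bail shut over all three by its black knob. The pocket is narrow and the comb lies on the bench, so you may start its foot in the pocket at a slant, leaning back on the open bail, and let the bail tip it upright. Leave the tools on the bench where they lie.

Things in the scene. Friction and masses are not known exactly. Their poses are not given: they have to be found in the camera images.
- comb: The loose harmonica comb: a black bar between two bright metal reed plates, 128 mm long (its x), 12 mm thick (y), 34 mm high (z), about 58 g. It stands on its long narrow edge on the bench, left of the rack; origin at the middle of that edge. Grasp it across the 12 mm. Either end may go down.
- comb_mid (a point): The comb's centre, 64 mm from each end, 17 mm above the long edge it stands on at the start.
- rack: White plastic wash rack, fixed: block 66 (x) by 170 mm (y) on a base plate 94 x 196 x 8 mm; its top is 118 mm above the bench. Origin at the centre of its underside, z up, x away from the robot (turned up to 0.25 rad). Three upright pockets along y at y = -56, -10 and +36 mm, x = 0, each 38 mm (x) by 15 mm (y) with 2 to 3 mm chamfers at the mouth. Bail, knob and hinge: see below.
- free_pocket (a point): Middle of the free pocket's mouth, level with the rack's top. A bowed leaf spring in the pocket's -y side stops a comb that drops in about 65 mm deep; from there it must be pressed down some 30 mm more (6 to 13 N all the way) until it is firm on the floor, 95 mm below the mouth. Home, it stands out 33 mm, with its centre 31 mm below this point.
- foot_pad: Black rubber pad, 37 x 14 x 3 mm, on the floor of the free pocket; its upper side is that floor. Its origin is 98 mm below the mouth and 17 mm off the pocket's middle in the rack's +x.
- racked_comb_a: A comb like the loose one, home in one of the two other pockets: it stands out 33 mm above the rack's top and cannot move. Its origin is 31 mm below the top and 17 mm off the pocket's middle in the rack's +x.
- racked_comb_b: The other comb that is already home; as racked_comb_a.
- front_stop (a point): Upper inner edge of the rack's front wall, at the middle of its length. This wall (x = -33 to -19 mm, on the robot's side of the pockets) stands 17 mm higher than the rest of the top: a stop for the foot of a comb that is put in at a slant.
- bail (a joint): Bail: frame of 8 mm steel rod hinged on the rack's ends, 100 g, no spring. 0 rad = shut, its cross bar over the pockets' middle, 2 mm above combs that are home; a comb not home blocks it. 1.169 = open, leaning away from the robot. It starts or falls open; stays put when left at 0.3 to 0.4. Swung to 0.4 to 0.3, the bar tips a leaning comb upright; the push eased, it drops onto the leaf spring.
- bail_hinge (a point): Middle of the bail's hinge line, which runs along the rack's y at x = 15, z = 104 mm of the rack.
- bail_bar (a point): Middle of the bail's cross bar, 55 mm from the hinge line, at joint value q in the direction (105.8 deg - q) from the rack's +x towards up. A comb whose foot's lower corner is 12 to 15 mm deep in the mouth, within 2 mm of the pocket's middle, leans on the open bar 35 to 40 deg above the horizontal, top away from the robot, and stays there.
- bail_knob (a point): Centre of the black ball knob (20 mm across) on a cranked arm at the bail's +y end, 94.5 mm in +y from the rack's middle, 82 mm from the hinge line in the direction (119.8 deg - q) from the rack's +x towards up. Push it from behind, towards the robot (rack -x), to shut the bail.
- marker: Bystander, lying on the bench: thick black marker pen, 17 x 134 mm; origin under its middle. To be left alone.
- pencil: Bystander, lying on the bench: red pencil, 8 x 183 mm; origin under its middle. To be left alone.
- driver_red: Bystander, lying on the bench: screwdriver with a red handle, 167 mm long; origin under its middle. To be left alone.
- tweezers: Bystander, lying on the bench: steel tweezers, 122 mm long; origin under its middle. To be left alone.
Mind the look-alikes: they are no part of the job. Of the things that look like the rack, the larger one is meant.

How it is judged:
At the end, for the whole second after the job is handed in: The comb stands on end in the free pocket, its centre within 7 mm of the pocket's middle and its foot within 3.5 mm of the floor, upright within 0.08 rad and at rest; the bail is shut (within 0.06 rad) (horizontal distance between comb_mid and free_pocket below 0.007 m and z of comb_mid in the frame of rack below 0.0905 m and angle between the x axis of comb and the z axis of rack, either way round below 0.08 rad and value of joint bail below 0.06 rad and linear speed of comb below 0.02 m/s); the robot touches nothing.
It fails at once if the comb is rammed onto the pocket's floor (over 60 N) (contact force between comb and foot_pad above 60 N).
It fails at once if a tool on the bench is moved by more than 30 mm (distance of any of marker, pencil, driver_red, tweezers from where it was at the start of the episode above 0.03 m).
It also fails if it takes over 66 s, if anything falls off the work surface, if the arm or the gripper's body presses on something with over 40 N, if the wrist force passes 120 N, or if a joint passes its speed limit or range.

### The arm

A 6-joint arm with a two-finger parallel gripper is mounted at the origin on a cart in front of the work surface, level with it; the furniture and walls round the work are solid. World frame = base frame: x ahead of the robot, y to its left, z up, the work surface at z = 0. Lengths are in m, angles in rad, forces in N, time in s.
With the tool pointing down it reaches from about 0.35 to 0.775 m from the base axis. Payload 7.3 kg.
Tool frame: the origin (TCP) lies at the very end of the fingers, on their centre line; the grasp point (between the pads) lies 19 mm behind it; z points along the fingers, y is the line along which they close (so a half turn about z gives the same grasp; the last joint's range is limited). The gripper opens to 92 mm and grips with 3 to 60 N. Pads are 19 mm wide; open, the fingers measure 130 mm over their backs; the gripper's body (75 mm by 190 mm) begins 47 mm behind the grasp point.
Start: joints at [1.118, 0.342, 1.524, -0, 1.275, -0.146], TCP at [0.159, 0.501, 0.227] pointing down, gripper open.
Joint ranges: [-2.53, 2.53], [-0.77, 2.02], [0.04, 2.7], [-1, 4.14], [0.28, 2.66], [-3.11, 3.11]. Speed limits (rad/s): [2.57, 2.57, 3.14, 3.14, 3.14, 3.14].

### API

Orientations are given as [roll, pitch, yaw] about the fixed x, y, z axes, in that order (R = Rz(yaw) Ry(pitch) Rx(roll)).
In Python, from cell import observe, read_camera, get_calibration, hand_in, search_frame gives the robot as it stands.
- The arm moves only by the tool step_arm, never from a script. Its argument "commands" is a list of rows, each an object with "translation": the shift along the tool's x, y, z in mm, a list of three; "roll": the turn about the tool's z in rad. In form: [{"translation": [x, y, z], "roll": roll}, ...]. A call has 1 to 20 rows; each row shifts and turns the commanded pose from where the row before left it, along the tool's axes as they then stand; what a row does not reach is not made up. A row lasts 1/12 s, in which the tool goes at most 41.7 mm and 7.16 degrees, less where a joint would pass 70% of its speed; a pose out of reach is approached as far as the arm can. A call is refused whole if a number of a shift passes 41.7 or a number of a turn 0.125, either way. A call with a gripper value outside its range is refused whole. "fingers" is the opening, from 0 (shut) to 1 (fully open), set as the call begins (left out, the last holds). The fingers move at their own pace and stop on an object; "grip_force" is the grip in N (left out, the last holds). Time passes only in rows, so rows that do not move let the fingers close. It gives the time, the measured TCP pose, the force, the opening and the grip force at its end, in the units of the state.
- observe(): the state, without advancing time (a new reading comes with each control period).
- read_camera(name): name is "scene" or "top" or "wrist"; returns the picture (400x640x3 uint8, red, green, blue); there is no depth.
- get_calibration(name): a dict with "camera_matrix" (3x3 intrinsics, pixels), "world_from_camera" (4x4, takes a point from camera to world coordinates). Camera axes: x right, y up, looking along -z (the intrinsics and any distortion apply to the point x, -y, -z); pixel columns grow to the right and rows downward; lengths in m; the calibration is good to about 2 mm. A picture is of the moment at which its call begins: read the wrist's pose just before it. get_calibration takes no time and is no camera call; for the wrist camera it gives the pose at the moment of the call.
- hand_in(): hands the job in; it is judged then, once.
Trained networks look in the newest picture that a camera, given by its name, has taken for a name from the list of things; names that differ only in an ending like _2 or _b are one class to them, and where a whole thing is asked for, a point or a joint stands for the part that bears it (a point fixed in the world has none). Each returns a list of dicts, best first, with "confidence" (0 to 1); they miss things now and then, are a little off and sometimes report something else, mostly with a low value. They report only what shows in the picture. A call takes as long as a camera call. They do not tell look-alikes from the thing itself.
- search_frame(camera, name): "at" ([x, y, z] in m, in world coordinates, good to about 4 mm: the middle of the surface that is visible of it).
The state is a dict: "time": time; "qpos": joint angles; "qvel": joint speeds; "joint_efforts": joint torques, N m; "tool_pos": TCP position; "tool_rot": TCP orientation; "contact_force": force on the tool from outside, world axes, zero at the start; "torque": the same for the moment, N m; "opening": finger opening in m; "grip_force": force on a finger pad.
Only numpy, scipy, OpenCV 4.12 (cv2) and the standard library are available. Lean on these libraries where they do the work, as an engineer would, in place of code of your own. Each camera call takes 0.05 s, during which the arm holds its last target. There are 200 camera calls.

## Working session

There is one attempt and no reset: what is moved stays moved. The work goes in short steps, Python scripts to look and compute and a tool call to move; the robot and the scene stay as the last step left them, time stands still between calls to the robot, and variables do not carry over. Pictures are saved under pics/ and viewed, at most 10 in all, crops included, and the job is handed in when it is done.

Besides the shell and the picture viewer there is one more tool, called after ">>>" as a command line: name --argument value ..., lists and objects as JSON in quotes. step_arm: Moves the arm, as the interface text tells. Its arguments: {"type":"object","properties":{"commands":{"type":"array"},"fingers":{"type":"number"},"grip_force":{"type":"number"}},"required":["commands"]}

```bash
mkdir -p pics; ls; python3 - <<'E'
from cell import *
import cv2,numpy as np
for c in ["scene","top"]:
    im=read_camera(c); cv2.imwrite(f"pics/{c}0.png",im[...,::-1])
    for n in ["comb","rack","free_pocket","bail_knob","front_stop","racked_comb_a","marker","pencil","driver_red","tweezers"]:
        r=search_frame(c,n)
        print(c,n,[(np.round(d["at"],3).tolist(),round(d["confidence"],2)) for d in r[:4]])
    k=get_calibration(c);print(np.round(k["camera_matrix"],1).tolist(),np.round(k["world_from_camera"],3).tolist(),[x for x in k])
print(observe())
E
```

```text
pics
scene comb [([0.483, 0.3, 0.021], 0.57)]
scene rack [([0.456, -0.31, 0.071], 0.9), ([0.554, -0.115, 0.106], 0.56)]
scene free_pocket []
scene bail_knob [([0.461, -0.288, 0.117], 0.56)]
scene front_stop [([0.556, -0.116, 0.101], 0.81), ([0.454, -0.312, 0.071], 0.81), ([0.465, -0.428, 0.022], 0.54)]
scene racked_comb_a []
scene marker [([0.688, -0.12, 0.019], 0.69)]
scene pencil [([0.665, -0.411, 0.008], 0.68)]
scene driver_red [([0.463, -0.427, 0.02], 0.59), ([0.473, 0.298, 0.021], 0.47)]
scene tweezers []
[[380.4, 0.0, 319.9], [0.0, 380.4, 201.5], [0.0, 0.0, 1.0]] [[0.91, 0.291, -0.295, 0.194], [-0.414, 0.605, -0.68, -0.808], [-0.02, 0.741, 0.671, 0.947], [0.0, 0.0, 0.0, 1.0]] ['camera_matrix', 'world_from_camera']
top comb [([0.572, -0.074, 0.114], 0.7), ([0.482, 0.303, 0.03], 0.52)]
top rack [([0.47, -0.287, 0.087], 0.77), ([0.574, -0.072, 0.117], 0.58)]
top free_pocket []
top bail_knob [([0.632, -0.069, 0.141], 0.55), ([0.481, 0.303, 0.031], 0.17)]
top front_stop [([0.57, -0.07, 0.118], 0.84), ([0.467, -0.293, 0.083], 0.62)]
top racked_comb_a [([0.563, -0.126, 0.148], 0.42)]

[... 336 characters left out ...]
rix', 'world_from_camera']
{'time': 1.1, 'qpos': array([ 1.11800429e+00,  3.41934304e-01,  1.52413334e+00, -9.46434590e-06,
        1.27536197e+00, -1.45977245e-01]), 'qvel': array([ 0.00096054, -0.00032584, -0.00075887, -0.0008642 ,  0.0006381 ,
       -0.00032566]), 'joint_efforts': array([ 1.72926979e-03, -4.31138098e+01, -2.44492918e+01,  7.18503445e-02,
        4.79327550e-02, -7.97457460e-06]), 'tool_pos': array([0.15853909, 0.50050548, 0.22676298]), 'tool_rot': array([3.14143266e+00, 3.26747303e-05, 2.83478061e+00]), 'contact_force': array([0.32804548, 0.10488057, 0.722494  ]), 'torque': array([ 0.02082692, -0.0249768 , -0.00980413]), 'grip_force': 0.0, 'opening': 0.09213250630792548}
```

```bash
python3 - <<'E'
import cv2
a=cv2.imread("pics/scene0.png");b=cv2.imread("pics/top0.png")
cv2.imwrite("pics/s0.png",a)
c=b[90:310,150:560]
cv2.imwrite("pics/t0.png",cv2.resize(c,None,fx=1.95,fy=1.95,interpolation=cv2.INTER_CUBIC))
E
```

```text
(no output)
```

View pics/scene0.png

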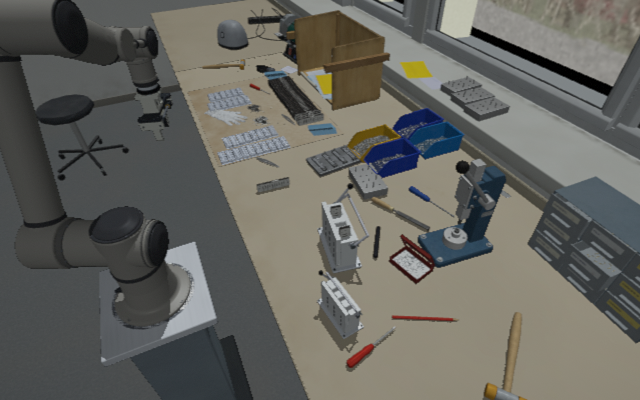

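View pics/t0.png

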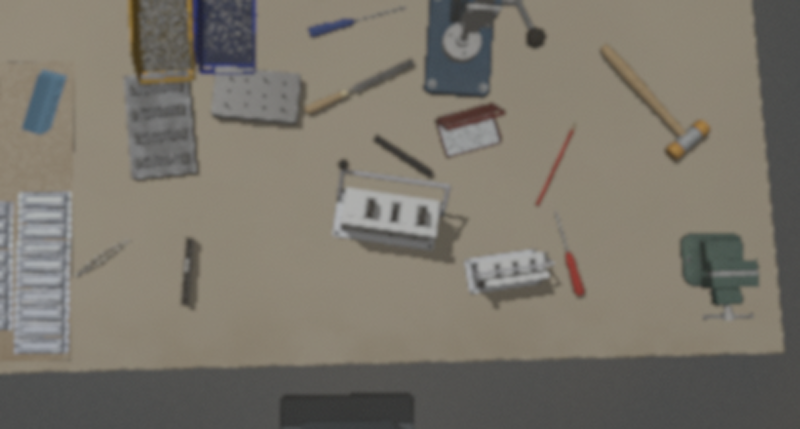

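The big rack is at crop (390,215), i.e. about (0.57,-0.08). The smaller look-alike is at crop (510,270) and is not wanted. The loose comb is at crop (190,270), about (0.48,0.30), with the tweezers to its left at (105,258). Next I'll check the comb in a close wrist view.

```bash
cat > h.py <<'E'
from cell import *
import cv2,numpy as np
from scipy.spatial.transform import Rotation as Ro
def go(x,y,z,yaw=None):
    s=observe();R=Ro.from_euler('xyz',s["tool_rot"]).as_matrix()
    d=np.array([x,y,z])-s["tool_pos"]
    t=R.T@d*1000
    if yaw is not None:
        dy=(yaw-s["tool_rot"][2]+np.pi)%(2*np.pi)-np.pi
        R2=Ro.from_euler('xyz',[np.pi,0,yaw]).as_matrix();print("roll",round(-dy,3),"then t",np.round(R2.T@d*1000,1))
    else: print("t",np.round(t,1))
def proj(c,P,k=None):
    k=k or get_calibration(c);T=np.linalg.inv(k["world_from_camera"])
    p=np.atleast_2d(P)@T[:3,:3].T+T[:3,3];p=p*[1,-1,-1];q=p@np.array(k["camera_matrix"]).T
    return q[:,:2]/q[:,2:]
def pix(c,u,v,z,k=None):
    k=k or get_calibration(c);W=np.array(k["world_from_camera"])
    r=np.linalg.inv(k["camera_matrix"])@[u,v,1];r=W[:3,:3]@(r*[1,-1,-1]);o=W[:3,3]
    return o+r*(z-o[2])/r[2]
def st():
    s=observe();print("t",s["time"],"p",np.round(s["tool_pos"],4),"r",np.round(s["tool_rot"],3),"F",np.round(s["contact_force"],1),"o",round(s["opening"],4),"g",round(s["grip_force"],1))
E
python3 -c "
from h import *
s=observe();R=Ro.from_euler('xyz',s['tool_rot']).as_matrix();W=np.array(get_calibration('wrist')['world_from_camera'])
print(np.round(R.T@W[:3,:3],2),R.T@(W[:3,3]-s['tool_pos']),get_calibration('wrist')['camera_matrix'])
go(0.42,0.30,0.28,3.14)"
```

```text
[[-0.    0.97  0.25]
 [ 1.    0.    0.  ]
 [ 0.    0.25 -0.97]] [ 0.06677535  0.00040742 -0.15782258] [[324.32077683   0.         320.77352512]
 [  0.         324.32077683 205.5937431 ]
 [  0.           0.           1.        ]]
roll -0.305 then t [-261.8 -200.1  -53.2]
```

>>> step_arm --commands '[{"translation": [0, 0, -25], "roll": -0.1}, {"translation": [-20, -15, -25], "roll": -0.1}, {"translation": [-25, -20, 0], "roll": -0.105}, {"translation": [-30, -20, 0], "roll": 0}, {"translation": [-30, -20, 0], "roll": 0}, {"translation": [-30, -20, 0], "roll": 0}, {"translation": [-30, -20, 0], "roll": 0}, {"translation": [-30, -20, 0], "roll": 0}, {"translation": [-30, -20, 0], "roll": 0}, {"translation": [-30, -20, 0], "roll": 0}, {"translation": [-5, -15, 0], "roll": 0}, {"translation": [0, 0, 0], "roll": 0}]'

```text
time: 2.1
tool_pos: [0.4143, 0.3012, 0.2764]
tool_rot: [-3.14, -0.0, 3.136]
contact_force: [0.3, -0.7, 0.1]
opening: 0.092
grip_force: 0.0
```

```bash
python3 -c "
from h import *
st()
im=read_camera('wrist');k=get_calibration('wrist');cv2.imwrite('pics/w1.png',im[...,::-1])
for n in ['comb','tweezers']: print(n,search_frame('wrist',n))
"
```

```text
t 2.1 p [0.4143 0.3012 0.2764] r [-3.14  -0.     3.136] F [ 0.3 -0.7  0.1] o 0.092 g 0.0
comb [{'at': [0.4691, 0.3031, 0.0308], 'confidence': 0.58}]
tweezers [{'at': [0.4939, 0.4972, 0.003], 'confidence': 0.58}]
```

View pics/w1.png

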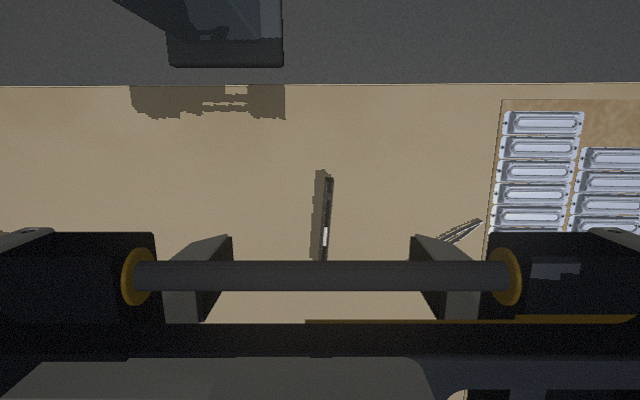

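The comb runs from its near end at (329,173) to the gripper bar at (323,260). The tweezers are at (460,230), well clear.

```bash
python3 -c "
from h import *
im=cv2.imread('pics/w1.png');c=im[160:265,290:360]
cv2.imwrite('pics/w1c.png',cv2.resize(c,None,fx=5,fy=5,interpolation=cv2.INTER_CUBIC))
k=get_calibration('wrist')
for u,v in [(328,176),(323,260)]: print(pix('wrist',u,v,.034))
"
```

```text
[0.409236   0.31355771 0.034     ]
[0.52199668 0.30726056 0.034     ]
```

View pics/w1c.png

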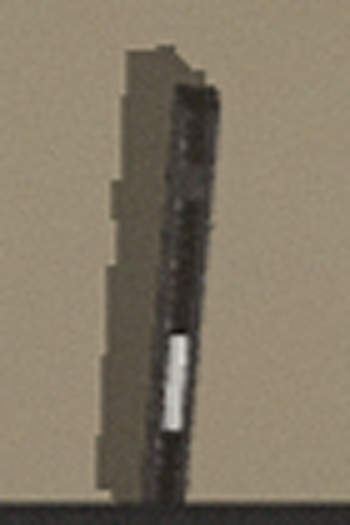

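```bash
python3 -c "
from h import *
a=pix('wrist',329.4,177.5,.034);b=pix('wrist',323,260,.034);d=(b-a)/np.linalg.norm(b-a)
th=np.arctan2(d[1],d[0]);print(a,b,'comb dir',th,'mid',a+.064*d,'far',a+.128*d)
g=a+.112*d;print('grasp',g);go(g[0],g[1],.06,th+np.pi)
# rack view position
"
```

```text
[0.41112636 0.31530971 0.034     ] [0.52199668 0.30726056 0.034     ] comb dir -0.07247256454702178 mid [0.47495836 0.31067553 0.034     ] far [0.53879036 0.30604134 0.034     ]
grasp [0.52283236 0.30719989 0.034     ]
roll 0.071 then t [-110.3   11.   216.8]
```

>>> step_arm --commands '[{"translation": [-28, 2, 0], "roll": 0.07}, {"translation": [-28, 2, 20], "roll": 0}, {"translation": [-28, 2, 30], "roll": 0}, {"translation": [-26, 2, 32], "roll": 0}, {"translation": [0, 1, 40], "roll": 0}, {"translation": [0, 0, 40], "roll": 0}, {"translation": [0, 0, 40], "roll": 0}, {"translation": [0, 0, 30], "roll": 0}, {"translation": [0, 0, 20], "roll": 0}, {"translation": [0, 0, 12], "roll": 0}, {"translation": [0, 0, 5], "roll": 0}, {"translation": [0, 0, 0], "roll": 0}]'

```text
time: 3.25
tool_pos: [0.5222, 0.3077, 0.0074]
tool_rot: [-3.141, -0.001, 3.071]
contact_force: [-0.7, 0.2, -0.0]
opening: 0.0916
grip_force: 0.0
```

>>> step_arm --commands '[{"translation": [0, 0, 0], "roll": 0}, {"translation": [0, 0, 0], "roll": 0}, {"translation": [0, 0, 0], "roll": 0}, {"translation": [0, 0, 0], "roll": 0}, {"translation": [0, 0, 0], "roll": 0}, {"translation": [0, 0, 0], "roll": 0}, {"translation": [0, 0, 0], "roll": 0}, {"translation": [0, 0, 0], "roll": 0}]' --fingers 0 --grip_force 5

```text
time: 3.92
tool_pos: [0.5228, 0.3068, 0.0078]
tool_rot: [3.141, 0.0, 3.07]
contact_force: [-0.8, 0.6, -0.1]
opening: 0.043
grip_force: 0.0
```

>>> step_arm --commands '[{"translation": [0, 0, 4], "roll": 0}, {"translation": [0, 0, 0], "roll": 0}, {"translation": [0, 0, 0], "roll": 0}, {"translation": [0, 0, 0], "roll": 0}, {"translation": [0, 0, 0], "roll": 0}, {"translation": [0, 0, 0], "roll": 0}, {"translation": [0, 0, 0], "roll": 0}]'

```text
time: 4.5
tool_pos: [0.5228, 0.3069, 0.0037]
tool_rot: [3.142, -0.0, 3.07]
contact_force: [0.5, -0.4, -0.7]
opening: 0.0124
grip_force: 5.0
```

>>> step_arm --commands '[{"translation": [0, 0, -10], "roll": 0}, {"translation": [0, 0, -15], "roll": 0}, {"translation": [0, 0, -20], "roll": 0}, {"translation": [0, 0, -25], "roll": 0}, {"translation": [0, 0, -30], "roll": 0}, {"translation": [0, 0, -30], "roll": 0}, {"translation": [0, 0, -30], "roll": 0}, {"translation": [0, 0, -20], "roll": 0}, {"translation": [0, 0, 0], "roll": 0}]'

```text
time: 5.25
tool_pos: [0.5249, 0.3078, 0.19]
tool_rot: [3.137, 0.009, 3.07]
contact_force: [-0.2, -0.3, -0.5]
opening: 0.0125
grip_force: 5.0
```

```bash
python3 -c "
from h import *
st()
im=read_camera('scene');im2=read_camera('wrist');u,v=proj('scene',observe()['tool_pos'])[0].astype(int)
print(u,v)
a=cv2.resize(im[v-60:v+60,u-80:u+80],(533,400),interpolation=cv2.INTER_CUBIC);b=cv2.resize(im2[50:350,200:400],(267,400))
cv2.imwrite('pics/g1.png',np.hstack([a,b])[...,::-1])
"
```

```text
t 5.25 p [0.5249 0.3078 0.19  ] r [3.137 0.009 3.07 ] F [-0.2 -0.3 -0.5] o 0.0125 g 5.0
278 144
```

View pics/g1.png

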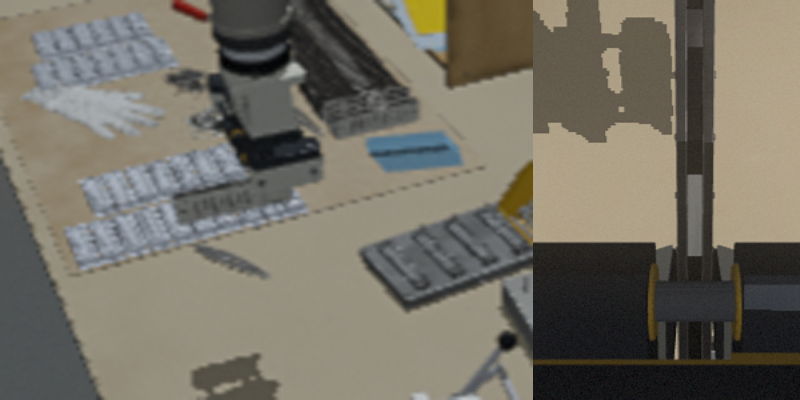

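The comb hangs horizontally in the fingers, with its near end still towards the robot. I'll try the minimum grip to see if it swings down.

>>> step_arm --commands '[{"translation": [0, 0, -20], "roll": 0}, {"translation": [0, 0, 20], "roll": 0}, {"translation": [0, 0, -20], "roll": 0}, {"translation": [0, 0, 0], "roll": 0}, {"translation": [0, 0, 0], "roll": 0}]' --fingers 0 --grip_force 3

```text
time: 5.77
tool_pos: [0.5228, 0.3069, 0.2032]
tool_rot: [3.142, 0.0, 3.07]
contact_force: [0.5, 0.2, -1.0]
opening: 0.0121
grip_force: 3.0
```

```bash
python3 -c "
from h import *
st()
im=read_camera('scene');im2=read_camera('wrist');u,v=proj('scene',observe()['tool_pos'])[0].astype(int)
a=cv2.resize(im[v-60:v+60,u-80:u+80],(533,400),interpolation=cv2.INTER_CUBIC);b=cv2.resize(im2[50:350,200:400],(267,400))
cv2.imwrite('pics/g2.png',np.hstack([a,b])[...,::-1])
go(0.46,-0.09,.30,3.07)
"
```

```text
t 5.7667 p [0.5228 0.3069 0.2032] r [3.142 0.    3.07 ] F [ 0.5  0.2 -1. ] o 0.0121 g 3.0
roll -0.0 then t [  33.9 -400.1  -97.3]
```

View pics/g2.png

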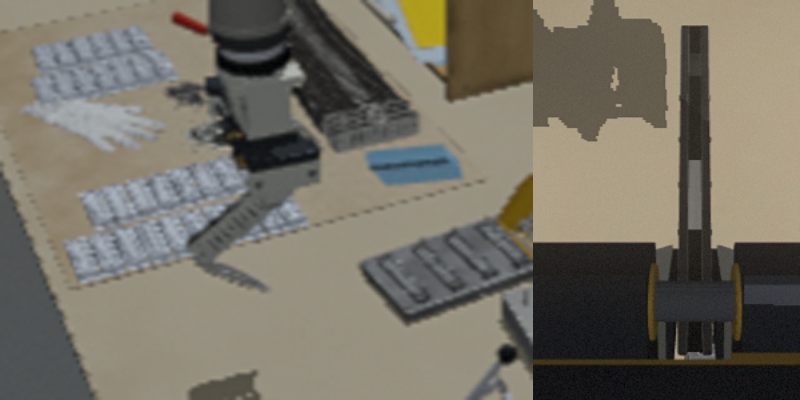

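At 3 N grip the comb pivots about 45° foot-down. I'll go on to a view of the rack, and the motion may swing it further.

>>> step_arm --commands '[{"translation": [0, 0, -35], "roll": 0}, {"translation": [0, 0, -35], "roll": 0}, {"translation": [-9, -30, -35], "roll": 0}, {"translation": [-9, -34, -32], "roll": 0}, {"translation": [-9, -34, 0], "roll": 0}, {"translation": [-10, -34, 0], "roll": 0}, {"translation": [-10, -34, 0], "roll": 0}, {"translation": [-10, -34, 0], "roll": 0}, {"translation": [-10, -34, 0], "roll": 0}, {"translation": [-10, -28, 0], "roll": 0}, {"translation": [0, -10, 0], "roll": 0}, {"translation": [0, 0, 0], "roll": 0}]'

```text
time: 6.87
tool_pos: [0.5785, 0.0352, 0.3317]
tool_rot: [-3.141, -0.002, 3.066]
contact_force: [0.1, -0.4, -1.7]
opening: 0.0125
grip_force: 3.0
```

```bash
python3 -c "
from h import *
st()
im=read_camera('wrist')
cv2.imwrite('pics/w3.png',im[...,::-1])
for n in ['front_stop','free_pocket','bail_knob','bail_bar','racked_comb_a','foot_pad','rack']: print(n,[(np.round(d['at'],4).tolist(),round(d['confidence'],2),proj('wrist',d['at']).round().tolist()) for d in search_frame('wrist',n)[:4]])
"
```

```text
t 6.8667 p [0.5785 0.0352 0.3317] r [-3.141e+00 -2.000e-03  3.066e+00] F [ 0.1 -0.4 -1.7] o 0.0125 g 3.0
front_stop [([0.4701, -0.2637, 0.0822], 0.65, [[64.0, 107.0]]), ([0.5634, -0.0726, 0.1167], 0.59, [[224.0, 176.0]]), ([0.6564, -0.1565, 0.0133], 0.33, [[199.0, 229.0]])]
free_pocket []
bail_knob [([0.6153, -0.1543, 0.1348], 0.87, [[155.0, 228.0]]), ([0.457, -0.2298, 0.1158], 0.87, [[67.0, 90.0]])]
bail_bar [([0.4639, -0.2272, 0.1148], 0.89, [[72.0, 96.0]]), ([0.6141, -0.1601, 0.1345], 0.77, [[150.0, 227.0]])]
racked_comb_a [([0.5748, -0.0382, 0.1516], 0.76, [[248.0, 190.0]])]
foot_pad []
rack [([0.467, -0.2669, 0.0839], 0.76, [[60.0, 103.0]]), ([0.5766, -0.0367, 0.1496], 0.59, [[250.0, 191.0]])]
```

View pics/w3.png

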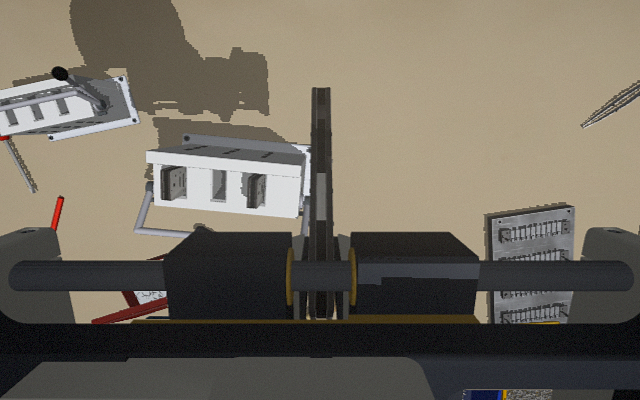

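The free pocket is the middle one at (218,184). Racked combs are at (175,183) and (258,188), and the bail is open, with its bar below near (150,230). I'll make a close crop for the exact pose.

```bash
python3 -c "
import cv2
im=cv2.imread('pics/w3.png');c=im[125:245,125:325]
cv2.imwrite('pics/w3c.png',cv2.resize(c,None,fx=4,fy=4,interpolation=cv2.INTER_CUBIC))
"
```

```text
(no output)
```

View pics/w3c.png

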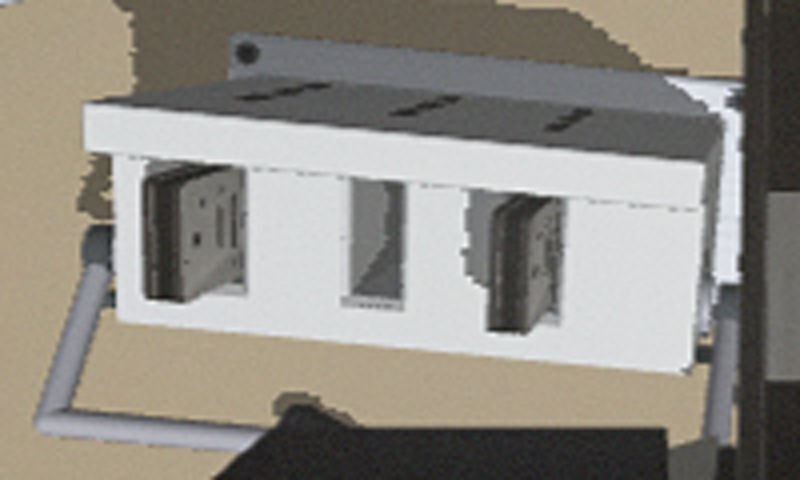

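```bash
cat > fit.py <<'E'
from h import *
from scipy.optimize import least_squares
k=get_calibration('wrist')
P=np.array([[33,-85,118],[33,85,118],[-33,-85,135],[-19,85,135],[-33,85,135],[-19,-85,135],[17,-56,151],[17,36,151]])/1e3
c=np.array([[118,322],[690,372],[85,102],[702,208],[706,160],[85,152],[165,300],[508,331]])/4+125
def w(p,P=P): 
    a=p[2];return P@np.array([[np.cos(a),np.sin(a),0],[-np.sin(a),np.cos(a),0],[0,0,1]])+[p[0],p[1],p[3] if len(p)>3 else 0]
for x0 in ([.57,-.08,0],[.57,-.08,0,0]):
    r=least_squares(lambda p:(proj('wrist',w(p),k)-c).ravel(),x0,loss='soft_l1');p=r.x
    print(np.round(p,4),np.round((proj('wrist',w(p),k)-c),1).tolist())
    print('free',w(p,np.array([[0,-.01,.118]])),'knob',w(p,np.array([[.0646,.0945,.169]])),'chk pocket', (proj('wrist',w(p,np.array([[.021,-.0195,.118],[.021,-.0005,.118]])),k)-125)*4)
E
python3 fit.py
```

```text
[ 0.5733 -0.0696 -0.1642] [[0.5, -0.5], [0.5, -0.1], [-0.9, -0.4], [0.0, 0.3], [0.0, -0.2], [-0.4, -0.1], [0.2, 0.6], [-0.1, 0.6]]
free [[ 0.57164236 -0.07946347  0.118     ]] knob [[0.6524518  0.01307433 0.169     ]] chk pocket [[342.23733282 300.76982685]
 [406.71028806 306.63471448]]
[ 0.5734 -0.0699 -0.1644 -0.001 ] [[0.7, -0.6], [0.3, -0.2], [-0.7, -0.4], [-0.2, 0.4], [-0.2, -0.2], [-0.2, -0.0], [0.4, 0.5], [-0.1, 0.5]]
free [[ 0.5717943  -0.07976988  0.11696504]] knob [[0.65262924 0.01274565 0.16796504]] chk pocket [[342.42473127 300.52215502]
 [406.72187157 306.38847291]]
```

```bash
python3 -c "
from h import *
s=observe();R=Ro.from_euler('xyz',s['tool_rot']).as_matrix();g=s['tool_pos']-.019*R[:,2];ux=R[:,0]
for f in range(0,100,10):
    a=np.radians(f);o=[]
    for h in (-.0227,.0113):
        q=g+ux*(.112*np.cos(a)+h*np.sin(a))+np.array([0,0,-.112*np.sin(a)+h*np.cos(a)])
        o+=proj('wrist',q)[0].round().tolist()
    print(f,o)
"
```

```text
0 [320.0, 19.0, 319.0, -12.0]
10 [320.0, 43.0, 320.0, 7.0]
20 [320.0, 67.0, 320.0, 29.0]
30 [320.0, 92.0, 320.0, 52.0]
40 [320.0, 116.0, 320.0, 76.0]
50 [320.0, 140.0, 320.0, 100.0]
60 [320.0, 164.0, 320.0, 124.0]
70 [320.0, 188.0, 320.0, 148.0]
80 [320.0, 212.0, 320.0, 172.0]
90 [320.0, 236.0, 320.0, 195.0]
```

>>> step_arm --commands '[{"translation": [0, 0, -35], "roll": 0}, {"translation": [0, 0, 35], "roll": 0}, {"translation": [0, 0, -35], "roll": 0}, {"translation": [0, 0, 35], "roll": 0}, {"translation": [0, 0, -35], "roll": 0}, {"translation": [0, 0, 35], "roll": 0}, {"translation": [0, 0, 0], "roll": 0}, {"translation": [0, 0, 0], "roll": 0}]'

```text
time: 7.93
tool_pos: [0.578, 0.0382, 0.3322]
tool_rot: [3.141, -0.002, 3.07]
contact_force: [0.3, -0.1, -0.1]
opening: 0.0119
grip_force: 3.0
```

```bash
python3 -c "
from h import *
st()
im=read_camera('wrist');cv2.imwrite('pics/w4.png',im[...,::-1])
print(im[40:250:6,320].sum(1))
s=observe();go(.5717,-.0795,.3317,np.pi-.164)
"
```

```text
t 7.9333 p [0.578  0.0382 0.3322] r [ 3.141e+00 -2.000e-03  3.070e+00] F [ 0.3 -0.1 -0.1] o 0.0119 g 3.0
[451 458 460 452 460 460 462 469 468 470 464 465 467 465 464 470 467 458
 474 138 149 164 146 144 142 140 284 284 282 291 293 117 104 109 108]
roll 0.093 then t [ -12.1 -117.2    1.9]
```

>>> step_arm --commands '[{"translation": [0, 0, -35], "roll": 0.093}, {"translation": [0, 0, 35], "roll": 0}, {"translation": [0, 0, -35], "roll": 0}, {"translation": [0, 0, 35], "roll": 0}, {"translation": [0, 0, -35], "roll": 0}, {"translation": [0, 0, 35], "roll": 0}, {"translation": [0, 0, -35], "roll": 0}, {"translation": [0, 0, 35], "roll": 0}, {"translation": [0, 0, -35], "roll": 0}, {"translation": [0, 0, 35], "roll": 0}, {"translation": [0, 0, 0], "roll": 0}, {"translation": [0, 0, 0], "roll": 0}]'

```text
time: 8.98
tool_pos: [0.5789, 0.0378, 0.3336]
tool_rot: [3.141, 0.0, 2.977]
contact_force: [-0.1, -0.5, -0.2]
opening: 0.0119
grip_force: 3.0
```

```bash
python3 -c "
from h import *
st()
im=read_camera('wrist');cv2.imwrite('pics/w5.png',im[...,::-1])
v=im[:,320].sum(1).astype(int);e=[r for r in range(60,260) if v[r]<350][0];print(e,v[e-6:e+30])
im=read_camera('scene');cv2.imwrite('pics/s5.png',im[...,::-1])
s=observe();go(.5717,-.0795,.3317,np.pi-.164)
"
```

```text
t 8.9833 p [0.5789 0.0378 0.3336] r [3.141 0.    2.977] F [-0.1 -0.5 -0.2] o 0.0119 g 3.0
181 [464 465 459 462 477 484 221 136 143 157 140 147 150 152 161 159 158 131
 137 133 128 128 129 141 134 140 144 144 132 137 120 124 123 125 130 215]
roll -0.001 then t [ -11.  -117.     3.5]
```

The comb now hangs at about 84°, so it can go straight in from above. I'll move over the pocket and down to just above the mouth, keeping 2 to 3 mm clear of the front wall.

>>> step_arm --commands '[{"translation": [-3, -15, 0], "roll": 0.001}, {"translation": [-4, -25, 0], "roll": 0}, {"translation": [-4, -25, 0], "roll": 0}, {"translation": [-4, -25, 0], "roll": 0}, {"translation": [-3, -17, 0], "roll": 0}, {"translation": [-1, -10, 0], "roll": 0}, {"translation": [0, 0, 15], "roll": 0}, {"translation": [0, 0, 25], "roll": 0}, {"translation": [0, 0, 25], "roll": 0}, {"translation": [0, 0, 20], "roll": 0}, {"translation": [0, 0, 10], "roll": 0}, {"translation": [0, 0, 0], "roll": 0}, {"translation": [0, 0, 0], "roll": 0}]'

```text
time: 10.17
tool_pos: [0.5787, -0.0807, 0.2389]
tool_rot: [3.142, 0.002, 2.976]
contact_force: [0.9, 0.3, -0.7]
opening: 0.0122
grip_force: 3.0
```

```bash
python3 -c "
from h import *
st();go(.5796,-.0808,.225)
im=read_camera('wrist')
v=im[:,320].sum(1).astype(int);print(v[100:250:5])
c=im[100:280,200:440];cv2.imwrite('pics/w6.png',cv2.resize(c,(800,600),interpolation=cv2.INTER_CUBIC)[...,::-1])
"
```

```text
t 10.1667 p [ 0.5787 -0.0807  0.2389] r [3.142e+00 2.000e-03 2.976e+00] F [ 0.9  0.3 -0.7] o 0.0122 g 3.0
t [-0.9  0.1 13.9]
[475 481 482 476 287 282 279 337 360 358 251 268 363 363 369 153 138 128
 149 147 128 132 203 262 273 283 268 129 102 111]
```

View pics/w6.png

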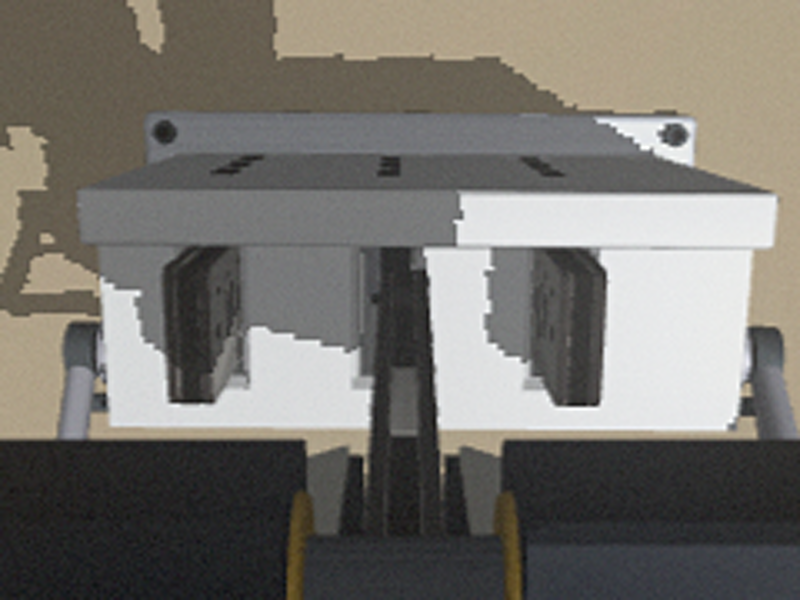

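Seen from above, the pocket's centre (crop ~390) is slightly left of the comb (403). I'll refit the rack pose on this closer view.

```bash
sed -e 's#^c=.*#c=np.array([[112,426],[733,430],[78,190],[775,246],[776,193],[80,243],[190,402],[586,404]])*.3+[200,100]#' fit.py > fit2.py; python3 fit2.py; python3 -c "
from h import *
print(proj('wrist',[[.5696,-.0791,.118]]))"
```

```text
[ 0.5728 -0.0736 -0.1714] [[-0.4, -0.4], [1.1, -0.5], [-0.8, -1.1], [0.0, 0.6], [1.3, -0.8], [-0.2, 0.3], [0.6, 0.9], [-2.4, 1.0]]
free [[ 0.5710817  -0.08344057  0.118     ]] knob [[0.65255651 0.00851194 0.169     ]] chk pocket [[722.09594543 360.36987315]
 [806.91943276 360.84636373]]
[ 0.573  -0.0737 -0.1714 -0.0014] [[-0.0, -0.6], [0.6, -0.7], [-0.4, -0.9], [-0.6, 0.7], [0.6, -0.6], [0.2, 0.4], [0.8, 0.7], [-2.8, 0.8]]
free [[ 0.57132704 -0.08356227  0.11664026]] knob [[0.6528014  0.00839065 0.16764026]] chk pocket [[722.03887285 359.80988814]
 [806.46079399 360.28372353]]
[[320.76091477 189.78815056]]
```

>>> step_arm --commands '[{"translation": [-1, -3.5, 0], "roll": 0.004}, {"translation": [0, 0, 8], "roll": 0}, {"translation": [0, 0, 10], "roll": 0}, {"translation": [0, 0, 8], "roll": 0}, {"translation": [0, 0, 5], "roll": 0}, {"translation": [0, 0, 5], "roll": 0}, {"translation": [0, 0, 5], "roll": 0}, {"translation": [0, 0, 0], "roll": 0}]'

```text
time: 10.88
tool_pos: [0.5779, -0.0843, 0.1955]
tool_rot: [3.141, -0.002, 2.972]
contact_force: [0.1, 1.0, 0.4]
opening: 0.0122
grip_force: 3.0
```

```bash
python3 -c "
from h import *
st()
im=read_camera('wrist')
c=im[100:280,200:440];cv2.imwrite('pics/w7.png',cv2.resize(c,(800,600),interpolation=cv2.INTER_CUBIC)[...,::-1])
"
```

```text
t 10.8833 p [ 0.5779 -0.0843  0.1955] r [ 3.141e+00 -2.000e-03  2.972e+00] F [0.1 1.  0.4] o 0.0122 g 3.0
```

View pics/w7.png

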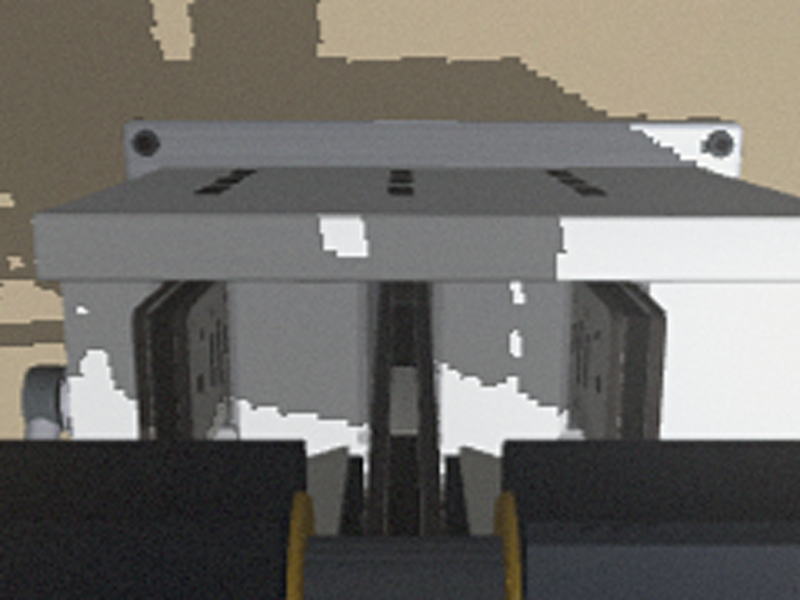

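That was my last picture: the comb's foot is in the mouth, in line with the middle slot of the front wall (400 against 403), and the force is negligible. From here I'll work by numbers only. I'll lower on to the spring while bringing the comb upright.

>>> step_arm --commands '[{"translation": [1, 0, 5], "roll": 0}, {"translation": [1, 0, 5], "roll": 0}, {"translation": [1, 0, 5], "roll": 0}, {"translation": [1, 0, 5], "roll": 0}, {"translation": [1, 0, 5], "roll": 0}, {"translation": [1, 0, 5], "roll": 0}, {"translation": [0, 0, 0], "roll": 0}]'

```text
time: 11.52
tool_pos: [0.5717, -0.0833, 0.1657]
tool_rot: [3.141, -0.002, 2.972]
contact_force: [-0.6, -1.0, -3.2]
opening: 0.0124
grip_force: 3.0
```

>>> step_arm --commands '[{"translation": [1, 0, 4], "roll": 0}, {"translation": [1, 0, 4], "roll": 0}, {"translation": [1, 0, 4], "roll": 0}, {"translation": [1, 0, 3], "roll": 0}, {"translation": [0, 0, 0], "roll": 0}, {"translation": [0, 0, 0], "roll": 0}]'

```text
time: 12.02
tool_pos: [0.5682, -0.0825, 0.1512]
tool_rot: [3.141, -0.001, 2.972]
contact_force: [1.0, -0.0, -2.2]
opening: 0.012
grip_force: 3.0
```

>>> step_arm --commands '[{"translation": [0, 0, 0], "roll": 0}, {"translation": [0, 0, 0], "roll": 0}, {"translation": [0, 0, 0], "roll": 0}, {"translation": [0, 0, 0], "roll": 0}]' --fingers 0.25

```text
time: 12.35
tool_pos: [0.5686, -0.0828, 0.152]
tool_rot: [-3.142, 0.0, 2.972]
contact_force: [-0.6, 0.6, 0.8]
opening: 0.0225
grip_force: 0.0
```

>>> step_arm --commands '[{"translation": [0, 0, -10], "roll": 0}, {"translation": [0, 0, -25], "roll": 0}, {"translation": [0, 0, -30], "roll": 0}, {"translation": [0, 0, -30], "roll": 0}, {"translation": [0, 0, -15], "roll": 0}, {"translation": [40, 0, 0], "roll": 0}, {"translation": [40, 0, 0], "roll": 0}, {"translation": [20, 0, 0], "roll": 0}, {"translation": [0, 0, 0], "roll": 0}]' --fingers 0

```text
time: 13.1
tool_pos: [0.4666, -0.0649, 0.2632]
tool_rot: [-3.142, -0.0, 2.972]
contact_force: [1.9, -0.5, 0.5]
opening: 0.0006
grip_force: 0.0
```

```bash
python3 -c "
from h import *
st()
for c in ['scene','top','wrist']:
    im=read_camera(c);cv2.imwrite('pics/%s8.png'%c,im[...,::-1])
    for n in ['comb','bail_knob']: print(c,n,[(np.round(d['at'],4).tolist(),round(d['confidence'],2)) for d in search_frame(c,n)[:6]])
# expected top of comb when depth 65: z=.181
X=np.array([np.cos(-.168),np.sin(-.168),0]);Y=np.array([-X[1],X[0],0]);f=np.array([.5712,-.0834,0])
im=cv2.imread('pics/top8.png')
for z in (.151,.181): print(z,proj('top',f+[0,0,z]+0*X).round(1),proj('scene',f+[0,0,z]).round(1))
"
```

```text
t 13.1 p [ 0.4666 -0.0649  0.2632] r [-3.142 -0.     2.972] F [ 1.9 -0.5  0.5] o 0.0006 g 0.0
scene comb [([0.5745, -0.0893, 0.1525], 0.58)]
scene bail_knob [([0.6212, -0.0669, 0.137], 0.86), ([0.4648, -0.2866, 0.1147], 0.68)]
top comb [([0.5092, 0.4725, 0.0105], 0.24)]
top bail_knob [([0.6288, -0.0668, 0.1411], 0.8), ([0.462, -0.2769, 0.1124], 0.56), ([0.5943, -0.0329, 0.1175], 0.54)]
wrist comb [([0.5669, -0.0843, 0.1587], 0.51)]
wrist bail_knob [([0.5335, -0.0709, 0.0107], 0.73), ([0.4615, -0.2416, 0.1173], 0.69)]
0.151 [[352.4 198.3]] [[339.6 215.3]]
0.181 [[353.1 197.2]] [[339.8 208. ]]
```

The networks now place the comb upright in the pocket, mid-visible at z≈0.155, so it is resting on the spring. I'll press it with closed fingers.

>>> step_arm --commands '[{"translation": [-30, 0, 0], "roll": 0}, {"translation": [-30, 0, 0], "roll": 0}, {"translation": [-30, 0, 0], "roll": 0}, {"translation": [-16, 0, 0], "roll": 0}, {"translation": [0, 0, 20], "roll": 0}, {"translation": [0, 0, 25], "roll": 0}, {"translation": [0, 0, 20], "roll": 0}, {"translation": [0, 0, 9], "roll": 0}, {"translation": [0, 0, 3], "roll": 0}, {"translation": [0, 0, 3], "roll": 0}, {"translation": [0, 0, 3], "roll": 0}, {"translation": [0, 0, 0], "roll": 0}]'

```text
time: 14.55
tool_pos: [0.5749, -0.0839, 0.182]
tool_rot: [-3.141, 0.003, 2.972]
contact_force: [-5.9, 0.7, 10.1]
opening: 0.0006
grip_force: 5.0
```

>>> step_arm --commands '[{"translation": [0, 0, 0], "roll": 0}, {"translation": [0, 0, 2], "roll": 0}, {"translation": [0, 0, 2], "roll": 0}, {"translation": [0, 0, 2], "roll": 0}, {"translation": [0, 0, 0], "roll": 0}]'

```text
time: 14.97
tool_pos: [0.5747, -0.084, 0.1788]
tool_rot: [-3.14, 0.005, 2.972]
contact_force: [-13.1, 2.6, 28.3]
opening: 0.0006
grip_force: 13.3
```

>>> step_arm --commands '[{"translation": [0, 0, -8], "roll": 0}, {"translation": [0, 0, -14], "roll": 0}, {"translation": [3, 0, 0], "roll": 0}, {"translation": [0, 0, 0], "roll": 0}]' --fingers 0.3

```text
time: 15.3
tool_pos: [0.5719, -0.0834, 0.1961]
tool_rot: [-3.141, 0.003, 2.972]
contact_force: [-0.1, -0.0, 0.3]
opening: 0.0223
grip_force: 0.0
```

```bash
python3 -c "
from h import *
st()
for c in ['scene','top','wrist']:
    im=read_camera(c);cv2.imwrite('pics/%s9.png'%c,im[...,::-1])
    print(c,[(np.round(d['at'],4).tolist(),round(d['confidence'],2)) for d in search_frame(c,'comb')[:6]])
# top-view comb end in scene8 (gripper clear): rows along vertical of comb
X=np.array([np.cos(-.168),np.sin(-.168),0]);Y=np.array([-X[1],X[0],0]);f=np.array([.5712,-.0834,0])
im=cv2.imread('pics/wrist8.png',0)
" 
```

```text
t 15.3 p [ 0.5719 -0.0834  0.1961] r [-3.141e+00  3.000e-03  2.972e+00] F [-0.1 -0.   0.3] o 0.0223 g 0.0
scene [([0.5764, -0.0912, 0.1478], 0.66), ([0.6875, -0.1226, 0.0157], 0.51)]
top []
wrist [([0.5649, -0.0885, 0.1734], 0.91)]
```

>>> step_arm --commands '[{"translation": [0, 0, 8], "roll": 0}, {"translation": [0, 0, 8], "roll": 0}, {"translation": [0, 0, 8], "roll": 0}, {"translation": [0, 0, 4], "roll": 0}, {"translation": [0, 0, 0], "roll": 0}]'

```text
time: 16.02
tool_pos: [0.5706, -0.083, 0.165]
tool_rot: [3.141, -0.003, 2.972]
contact_force: [0.0, -0.7, 0.4]
opening: 0.0275
grip_force: 0.0
```

>>> step_arm --commands '[{"translation": [0, 0, 0], "roll": 0}, {"translation": [0, 0, 0], "roll": 0}, {"translation": [0, 0, 0], "roll": 0}, {"translation": [0, 0, 0], "roll": 0}, {"translation": [0, 0, 0], "roll": 0}]' --fingers 0 --grip_force 25

```text
time: 16.43
tool_pos: [0.5717, -0.0833, 0.1672]
tool_rot: [3.142, 0.001, 2.972]
contact_force: [0.7, -0.7, 1.0]
opening: 0.0118
grip_force: 25.0
```

>>> step_arm --commands '[{"translation": [0, 0, 0], "roll": 0}, {"translation": [0, 0, 2], "roll": 0}, {"translation": [0, 0, 2], "roll": 0}, {"translation": [0, 0, 2], "roll": 0}, {"translation": [0, 0, 0], "roll": 0}]' --grip_force 40

```text
time: 16.85
tool_pos: [0.5715, -0.0833, 0.1632]
tool_rot: [-3.141, 0.002, 2.972]
contact_force: [-4.8, 1.6, 14.6]
opening: 0.0121
grip_force: 40.0
```

>>> step_arm --commands '[{"translation": [1, 0, 0], "roll": 0}, {"translation": [1, 0, 0], "roll": 0}, {"translation": [0, 0, 0], "roll": 0}]'

```text
time: 17.1
tool_pos: [0.5708, -0.0832, 0.163]
tool_rot: [-3.141, 0.005, 2.972]
contact_force: [1.1, 1.2, 8.6]
opening: 0.0118
grip_force: 40.0
```

>>> step_arm --commands '[{"translation": [1, 0, 1], "roll": 0}, {"translation": [0, 0, 1], "roll": 0}, {"translation": [0, 0, 0], "roll": 0}]'

```text
time: 17.35
tool_pos: [0.5702, -0.0831, 0.1608]
tool_rot: [-3.141, 0.006, 2.972]
contact_force: [1.6, 0.2, 7.9]
opening: 0.0118
grip_force: 40.0
```

>>> step_arm --commands '[{"translation": [0, 0, 2], "roll": 0}, {"translation": [0, 0, 2], "roll": 0}, {"translation": [0, 0, 2], "roll": 0}, {"translation": [0, 0, 2], "roll": 0}, {"translation": [0, 0, 0], "roll": 0}]'

```text
time: 17.77
tool_pos: [0.57, -0.0829, 0.1526]
tool_rot: [-3.142, 0.005, 2.972]
contact_force: [1.8, 0.3, 7.5]
opening: 0.0119
grip_force: 40.0
```

>>> step_arm --commands '[{"translation": [0, 0, 2], "roll": 0}, {"translation": [0, 0, 2], "roll": 0}, {"translation": [0, 0, 2], "roll": 0}, {"translation": [0, 0, 2], "roll": 0}, {"translation": [0, 0, 0], "roll": 0}]'

```text
time: 18.18
tool_pos: [0.5695, -0.0827, 0.1449]
tool_rot: [3.142, 0.004, 2.972]
contact_force: [-1.8, 1.0, 10.5]
opening: 0.0118
grip_force: 40.0
```

>>> step_arm --commands '[{"translation": [0, 0, 1], "roll": 0}, {"translation": [0, 0, 1], "roll": 0}, {"translation": [0, 0, 0], "roll": 0}]'

```text
time: 18.43
tool_pos: [0.5695, -0.0827, 0.1432]
tool_rot: [3.142, 0.004, 2.972]
contact_force: [-3.0, 1.1, 13.1]
opening: 0.0116
grip_force: 40.0
```

>>> step_arm --commands '[{"translation": [0.5, 0, 1], "roll": 0}, {"translation": [0.5, 0, 1], "roll": 0}, {"translation": [0, 0, 0], "roll": 0}]'

```text
time: 18.68
tool_pos: [0.5692, -0.0826, 0.1411]
tool_rot: [3.142, 0.006, 2.972]
contact_force: [-0.5, 1.4, 9.5]
opening: 0.012
grip_force: 40.0
```

>>> step_arm --commands '[{"translation": [0, 0, 1], "roll": 0}, {"translation": [0, 0, 1], "roll": 0}, {"translation": [0, 0, 0], "roll": 0}]'

```text
time: 18.93
tool_pos: [0.5692, -0.0826, 0.1403]
tool_rot: [-3.142, 0.006, 2.972]
contact_force: [-3.2, 2.8, 19.2]
opening: 0.0118
grip_force: 40.0
```

>>> step_arm --commands '[{"translation": [0.5, 0, 1], "roll": 0}, {"translation": [0, 0, 0], "roll": 0}]'

```text
time: 19.1
tool_pos: [0.5692, -0.0827, 0.1402]
tool_rot: [-3.141, 0.008, 2.972]
contact_force: [-3.2, 1.9, 22.5]
opening: 0.0117
grip_force: 40.0
```

>>> step_arm --commands '[{"translation": [0, 0, 0], "roll": 0}, {"translation": [0, 0, 0], "roll": 0}, {"translation": [0, 0, -5], "roll": 0}, {"translation": [0, 0, -12], "roll": 0}, {"translation": [0, 0, -12], "roll": 0}, {"translation": [0, 0, 0], "roll": 0}]' --fingers 0.25

```text
time: 19.6
tool_pos: [0.568, -0.0828, 0.1667]
tool_rot: [-3.141, 0.003, 2.972]
contact_force: [0.1, -0.1, 0.1]
opening: 0.0232
grip_force: 0.0
```

>>> step_arm --commands '[{"translation": [-1, 0, 0], "roll": 0}, {"translation": [0, 0, 0], "roll": 0}, {"translation": [0, 0, 0], "roll": 0}, {"translation": [0, 0, 5], "roll": 0}, {"translation": [0, 0, 4], "roll": 0}]' --fingers 0 --grip_force 5

```text
time: 20.02
tool_pos: [0.5677, -0.0826, 0.1548]
tool_rot: [3.141, -0.001, 2.972]
contact_force: [0.3, 0.3, 0.6]
opening: 0.0002
grip_force: 0.0
```

>>> step_arm --commands '[{"translation": [0, 0, 0], "roll": 0}, {"translation": [0, 0, 1], "roll": 0}, {"translation": [0, 0, 1], "roll": 0}, {"translation": [0, 0, 0], "roll": 0}]'

```text
time: 20.35
tool_pos: [0.5679, -0.0826, 0.1536]
tool_rot: [3.141, -0.0, 2.972]
contact_force: [-1.5, -0.3, -0.9]
opening: 0.0008
grip_force: 0.0
```

>>> step_arm --commands '[{"translation": [0, 0, 1], "roll": 0}, {"translation": [0, 0, 1], "roll": 0}, {"translation": [0, 0, 0], "roll": 0}]'

```text
time: 20.6
tool_pos: [0.5682, -0.0827, 0.1524]
tool_rot: [-3.142, 0.001, 2.972]
contact_force: [-0.7, -0.1, 3.9]
opening: 0.0004
grip_force: 1.5
```

>>> step_arm --commands '[{"translation": [0, 0, 1], "roll": 0}, {"translation": [0, 0, 1], "roll": 0}, {"translation": [0, 0, 0], "roll": 0}]'

```text
time: 20.85
tool_pos: [0.5684, -0.0827, 0.1522]
tool_rot: [-3.141, 0.003, 2.972]
contact_force: [-4.3, 0.8, 15.0]
opening: 0.0003
grip_force: 7.3
```

>>> step_arm --commands '[{"translation": [0, 0, 1], "roll": 0}, {"translation": [0, 0, 0], "roll": 0}]'

```text
time: 21.02
tool_pos: [0.5685, -0.0827, 0.152]
tool_rot: [-3.141, 0.003, 2.972]
contact_force: [-7.1, 1.6, 20.6]
opening: 0.0006
grip_force: 10.1
```

The comb is home: the press is firm (20 N) with its top at 0.152. Next I'll go over and behind the knob.

>>> step_arm --commands '[{"translation": [0, 0, -20], "roll": 0}, {"translation": [0, 0, -35], "roll": 0}, {"translation": [0, 0, -35], "roll": 0}, {"translation": [-10, 10, -20], "roll": 0}, {"translation": [-25, 25, 0], "roll": 0}, {"translation": [-25, 25, 0], "roll": 0}, {"translation": [-25, 25, 0], "roll": 0}, {"translation": [-22, 23, 0], "roll": 0}, {"translation": [0, 0, 15], "roll": 0}, {"translation": [0, 0, 25], "roll": 0}, {"translation": [0, 0, 25], "roll": 0}, {"translation": [0, 0, 20], "roll": 0}, {"translation": [0, 0, 6], "roll": 0}, {"translation": [0, 0, 0], "roll": 0}, {"translation": [0, 0, 0], "roll": 0}]'

```text
time: 22.27
tool_pos: [0.6921, 0.0056, 0.1686]
tool_rot: [3.142, 0.001, 2.972]
contact_force: [0.2, -0.8, 0.2]
opening: 0.0005
grip_force: 0.0
```

```bash
python3 -c "
from h import *
st();go(.6918,.0057,.168)
for c in ['scene','top','wrist']:
    im=read_camera(c);cv2.imwrite('pics/%s10.png'%c,im[...,::-1])
    for n in ['comb','racked_comb_a','bail_knob']: print(c,n,[(np.round(d['at'],4).tolist(),round(d['confidence'],2)) for d in search_frame(c,n)[:6]])
"
```

```text
t 22.2667 p [0.6921 0.0056 0.1686] r [3.142e+00 1.000e-03 2.972e+00] F [ 0.2 -0.8  0.2] o 0.0005 g 0.0
t [0.3 0.  0.6]
scene comb [([0.5735, -0.0873, 0.1409], 0.64)]
scene racked_comb_a [([0.5613, -0.1375, 0.1429], 0.58)]
scene bail_knob [([0.4646, -0.2873, 0.1167], 0.74), ([0.6208, -0.0672, 0.1378], 0.68), ([0.5521, -0.1227, 0.0933], 0.36)]
top comb [([0.5746, -0.0867, 0.1518], 0.57), ([0.5664, -0.1144, 0.1168], 0.24)]
top racked_comb_a [([0.5645, -0.1298, 0.1475], 0.47)]
top bail_knob [([0.6294, -0.1014, 0.1428], 0.71), ([0.4633, -0.2774, 0.1146], 0.44), ([0.5657, -0.1106, 0.1197], 0.29)]
wrist comb [([0.5799, -0.0378, 0.1513], 0.22)]
wrist racked_comb_a [([0.5664, -0.1275, 0.1386], 0.92), ([0.5816, -0.0377, 0.1507], 0.64)]
wrist bail_knob [([0.6335, -0.0467, 0.1424], 0.76)]
```

The comb sits at the same height as the racked ones. Now I'll swing the knob over.

>>> step_arm --commands '[{"translation": [8, 0, 0], "roll": 0}, {"translation": [8, 0, 0], "roll": 0}, {"translation": [8, 0, 0], "roll": 0}, {"translation": [8, 0, 0], "roll": 0}, {"translation": [8, 0, 0], "roll": 0}, {"translation": [8, 0, 0], "roll": 0}, {"translation": [8, 0, 0], "roll": 0}, {"translation": [8, 0, 0], "roll": 0}, {"translation": [0, 0, 0], "roll": 0}]'

```text
time: 23.62
tool_pos: [0.6276, 0.0169, 0.168]
tool_rot: [3.141, -0.001, 2.972]
contact_force: [0.2, -0.0, -0.3]
opening: 0.0005
grip_force: 0.0
```

>>> step_arm --commands '[{"translation": [6, 0, 0], "roll": 0}, {"translation": [6, 0, 0], "roll": 0}, {"translation": [6, 0, 0], "roll": 0}, {"translation": [6, 0, 0], "roll": 0}, {"translation": [5, 0, 0], "roll": 0}, {"translation": [4, 0, 0], "roll": 0}, {"translation": [3, 0, 0], "roll": 0}, {"translation": [0, 0, 0], "roll": 0}]'

```text
time: 24.28
tool_pos: [0.5926, 0.0228, 0.168]
tool_rot: [3.141, -0.0, 2.972]
contact_force: [0.1, 0.5, 0.8]
opening: 0.0003
grip_force: 0.0
```

```bash
python3 -c "
from h import *
st()
for c in ['scene','top','wrist']:
    im=read_camera(c);cv2.imwrite('pics/%s11.png'%c,im[...,::-1])
    for n in ['bail_knob','bail_bar']: print(c,n,[(np.round(d['at'],4).tolist(),round(d['confidence'],2)) for d in search_frame(c,n)[:6]])
"
```

```text
t 24.2833 p [0.5926 0.0228 0.168 ] r [ 3.141 -0.     2.972] F [0.1 0.5 0.8] o 0.0003 g 0.0
scene bail_knob [([0.5658, -0.0698, 0.1566], 0.77), ([0.4616, -0.2856, 0.1158], 0.47)]
scene bail_bar [([0.5633, -0.0701, 0.1627], 0.59)]
top bail_knob [([0.4639, -0.2783, 0.1131], 0.6), ([0.5667, -0.1223, 0.1597], 0.48)]
top bail_bar [([0.4682, -0.2779, 0.1144], 0.51)]
wrist bail_knob [([0.5699, -0.049, 0.1619], 0.8), ([0.5701, -0.0337, 0.1418], 0.6), ([0.5519, -0.0645, 0.1213], 0.29)]
wrist bail_bar [([0.5674, -0.0545, 0.1578], 0.59)]
```

>>> step_arm --commands '[{"translation": [3, 0, 0], "roll": 0}, {"translation": [3, 0, 0], "roll": 0}, {"translation": [2, 0, 0], "roll": 0}, {"translation": [2, 0, 0], "roll": 0}, {"translation": [0, 0, 0], "roll": 0}]'

```text
time: 25.15
tool_pos: [0.5847, 0.024, 0.168]
tool_rot: [3.141, 0.004, 2.972]
contact_force: [7.0, -1.1, -4.3]
opening: 0.0006
grip_force: 3.3
```

>>> step_arm --commands '[{"translation": [2, 0, 0], "roll": 0}, {"translation": [1, 0, 0], "roll": 0}, {"translation": [0, 0, 0], "roll": 0}]'

```text
time: 25.4
tool_pos: [0.5843, 0.0241, 0.1682]
tool_rot: [3.141, 0.01, 2.972]
contact_force: [15.1, -2.1, -8.9]
opening: 0.0005
grip_force: 7.6
```

>>> step_arm --commands '[{"translation": [-10, 0, 0], "roll": 0}, {"translation": [-25, 0, 0], "roll": 0}, {"translation": [-25, 0, 0], "roll": 0}, {"translation": [0, 0, -30], "roll": 0}, {"translation": [0, 0, -35], "roll": 0}, {"translation": [0, 0, -35], "roll": 0}, {"translation": [0, 30, 0], "roll": 0}, {"translation": [0, 35, 0], "roll": 0}, {"translation": [0, 35, 0], "roll": 0}, {"translation": [0, 0, 0], "roll": 0}]'

```text
time: 26.23
tool_pos: [0.6561, 0.1194, 0.2676]
tool_rot: [3.139, -0.0, 2.977]
contact_force: [0.3, -0.3, -0.8]
opening: 0.0003
grip_force: 0.0
```

```bash
python3 -c "
from h import *
st()
for c in ['scene','top']:
    im=read_camera(c);cv2.imwrite('pics/%s12.png'%c,im[...,::-1])
    for n in ['bail_knob','bail_bar','comb','racked_comb_a']: print(c,n,[(np.round(d['at'],4).tolist(),round(d['confidence'],2)) for d in search_frame(c,n)[:6]])
X=np.array([np.cos(-.168),np.sin(-.168),0]);Y=np.array([-X[1],X[0],0])
B=np.array([.5729,-.0735,0])
for q in (0,.06,.15): 
  a=np.radians(119.8)-q;P=B+Y*.0945+X*(.015+.082*np.cos(a))+[0,0,.104+.082*np.sin(a)]
  print(q,P,proj('scene',P).round(1),proj('top',P).round(1))
for c,(u,v) in {'scene':proj('scene',P)[0],'top':proj('top',P)[0]}.items():
    g=cv2.cvtColor(cv2.imread(f'pics/{c}12.png'),cv2.COLOR_BGR2GRAY);u,v=int(u),int(v);w=g[v-14:v+15,u-14:u+15]
    m=(w<55).astype(np.uint8);n,l,s,ce=cv2.connectedComponentsWithStats(m);print(c,[(int(s[i,4]),(ce[i]+[u-14,v-14]).round(1).tolist()) for i in range(1,n) if s[i,4]>4])
"
```

```text
t 26.2333 p [0.6561 0.1194 0.2676] r [ 3.139 -0.     2.977] F [ 0.3 -0.3 -0.8] o 0.0003 g 0.0
scene bail_knob [([0.5694, -0.0701, 0.1532], 0.82), ([0.463, -0.2857, 0.1127], 0.66)]
scene bail_bar [([0.5665, -0.0694, 0.1622], 0.54), ([0.4651, -0.2822, 0.1139], 0.51)]
scene comb [([0.5717, -0.0855, 0.1399], 0.43)]
scene racked_comb_a [([0.5599, -0.1334, 0.1392], 0.5), ([0.5732, -0.04, 0.1346], 0.47)]
top bail_knob [([0.5744, -0.0492, 0.1589], 0.44)]
top bail_bar [([0.4683, -0.2793, 0.1156], 0.64), ([0.5737, -0.0496, 0.163], 0.48)]
top comb [([0.7006, -0.1125, 0.0149], 0.43)]
top racked_comb_a [([0.5566, -0.1277, 0.1482], 0.46)]
0 [0.56331212 0.02397554 0.17515677] [[322.1 189. ]] [[321.  200.6]]
0.06 [0.56759119 0.02324982 0.17747237] [[323.4 188.2]] [[321.2 199.2]]
0.15 [0.5742471  0.02212098 0.18044764] [[325.5 187.1]] [[321.5 197.2]]
scene [(13, [322.4, 174.0]), (22, [322.3, 189.7])]
top [(10, [321.5, 200.2])]
```

The knob's image position matches the bail shut (q≈0) in both cameras, the comb is level with its neighbours, and the gripper is clear.

```bash
python3 -c "
from cell import *
print(hand_in())"
```

```text
the job is handed in; nothing more can be done
None
```

The job is handed in at about 26 s of the 66 s. The comb is pressed home in the middle pocket and the bail is shut over all three. The tools were not touched, going by the moves made, and the judge returned no verdict.

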